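# Lock the jukebox cash box

## Robot

A 7-joint arm with a two-finger parallel gripper is mounted at the origin on the work surface. World frame = base frame: x ahead of the robot, y to its left, z up, the work surface at z = 0. Lengths are in m, angles in rad, forces in N, time in s.
With the tool pointing down it reaches from about 0.4 to 0.925 m from the base axis. Payload 4.1 kg.
Tool frame: the origin (TCP) lies on the centre line of the jaws, within the pads' length; the fingertips stand ahead of it and the grasp point (between the pads) lies 11 mm behind it (ctrl.tip_extent is the z of the fingertips in the tool frame, in m); z points along the fingers, y is the direction in which the jaws open and shut (so a half turn about z gives the same grasp; the last joint's range is limited). The gripper opens to 85 mm and grips with 20 to 120 N. Pads are 22 mm wide; open, the fingers measure 114 mm over their backs; the gripper's body (76 mm by 85 mm) begins 54 mm behind the grasp point. The pads swing forward as they close: fully open they stand 13 mm farther back than shut.
Start: joints at [-1.337, 0.398, 0.045, 1.537, -0.019, 1.207, -0.051], TCP at [0.212, 0.614, 0.239] pointing down, gripper open.
Joint ranges: [-2.82, 2.82], [-0.49, 2.23], [-1.37, 1.46], [0, 2.46], [-1.36, 4.5], [0.23, 2], [-2.94, 2.94]. Speed limits (rad/s): [2.57, 2.57, 3.14, 3.14, 3.14, 3.14, 3.14].

## Interface

Orientations are given as [roll, pitch, yaw] about the fixed x, y, z axes, in that order (R = Rz(yaw) Ry(pitch) Rx(roll)).
In Python, from workcell import sensors, capture, camera_params, sign_off, ctrl gives the robot as it stands. The module is installed in compiled form; this text tells all that it offers.
- The arm moves only by the shell command python3 -m crank 'ROWS' [OPENING] [FORCE]. ROWS is JSON, a list of rows, each a list of 4 numbers: the shift along the tool's x, y, z in mm, then the turn about the tool's z in degrees. In form: [[dx, dy, dz, yaw], ...]. A call has exactly 10 rows; each row is the pose to reach, as a shift and turn from the pose commanded when the call began, along the tool's axes at that moment; what a row does not reach only later rows make up. A row lasts 1/12 s, in which the tool goes at most 41.7 mm and 7.16 degrees, less where a joint would pass 70% of its speed; a pose out of reach is approached as far as the arm can. A call with a gripper value outside its range is refused whole. OPENING is the opening, from 0 (shut) to 1 (fully open), set as the call begins (- or left out, the last holds). The fingers move at their own pace and stop on an object; FORCE is the grip in N (left out, the last holds). Time passes only in rows, so rows that repeat a pose let the fingers close, or fill a call up. It gives the time, the measured TCP pose, the force and the opening at its end, in the units of the state.
- sensors.read_state(): the state, without advancing time (a new reading comes with each control period).
- capture(name): name is "scene" or "top"; returns the picture (420x560x3 uint8, red, green, blue); there is no depth.
- camera_params(name): a dict with "intrinsics" (3x3 intrinsics, pixels), "cam_to_world" (4x4, takes a point from camera to world coordinates). Camera axes: x right, y up, looking along -z (the intrinsics and any distortion apply to the point x, -y, -z); pixel columns grow to the right and rows downward; lengths in m; the calibration is good to about 2 mm. A picture is of the moment at which its call begins. camera_params takes no time and is no camera call.
- sign_off(): hands the job in, once; it reports no verdict.
The state is a dict: "time": time; "joints": joint angles; "qd": joint speeds; "tau": joint torques, N m; "ee_pos": TCP position; "eef_rot": TCP orientation; "contact_force": force on the tool from outside, world axes, zero at the start; "ft_torque": the same for the moment, N m; "gripper_width": finger opening in m.
Only numpy, scipy, OpenCV 4.12 (cv2) and the standard library are available. Lean on these libraries where they do the work, as an engineer would, in place of code of your own. Each camera call takes 0.05 s, during which the arm holds its last target.

## Task

Lock the jukebox cash box: fold its raised hasp strap down flat onto the lock, then take the loose steel shackle from its wooden rest and put both legs through the strap into the lock. Press the shackle down gently until the hidden pawl clicks and holds it, without ramming it hard against the pawl, and let go, leaving the other parts lying where they are.

Things in the scene. Friction and masses are not known exactly. Their poses are not given: they have to be found in the camera images.
- lock: Fixed brass lock block, 44 mm (x) by 100 mm (y) by 56 mm tall, a grey cash box (130 x 140 x 56 mm) joined on its +x side. Origin: centre of its underside, z up. Two round holes, 15.6 mm in diameter and 52 mm deep, go straight down from its top at x = 0, y = +25 and -25 mm; the shackle's legs have 0.8 mm play to each side. Inside, a hidden spring pawl beside each hole catches the leg's groove.
- lock_mouth (a point): Middle of the block's top, between the holes. The click comes with the leg tips 20 to 41 mm below it, differing from lock to lock, not visible. Over the 10 to 13 mm before it the pawls resist, rising to 6 to 13 N; at the click this drops, then 2 mm of nearly free play, then a hard stop on the pawls. Poor centring adds drag. Over 25 N damages the lock. Once clicked, the shackle cannot be pulled up.
- hasp (a joint): Hasp: angle of the steel strap, 86 mm wide, 4 mm thick. Hinge along the lock's y at x = +27, z = 58 mm in the lock's frame. 0 = flat on the lock (its top then at z = 60 mm); grows to 1.2 as raised, free end up and towards the lock's -x. 49 mm long. Stiff (0.07 N m), stays where left; press it down from above 30 mm from the hinge. Two 22 mm holes lie over the lock's, 28 mm of solid strip between.
- hasp_tab (a point): Upper face of the 36 mm wide tab in the middle of the strap's free end, 62 mm from the hinge; the tab ends at 69 mm. x axis along the strap towards the hinge.
- shackle_bow (a point): Loose steel shackle, an upside-down U, 0.22 kg, upright in the rest. This point: middle of its straight flat-sided bow, 14 mm thick (x), 64 mm long (y), 16 mm tall; grip it across its thickness from above. z up. Legs 14 mm in diameter at y = +25 and -25 mm; tips 80 mm below this point, tapered to 6 mm over the last 11 mm. A groove 12 to 17 mm above each tip. Same either way round.
- rest: Fixed wooden rest, 44 x 96 x 34 mm, origin at the centre of its underside. The shackle's legs stand 26 mm deep in its two 16 mm holes: lift the shackle straight up by at least 30 mm.
- chute_elbow_mid (a point): Brass coin chute elbow 50 x 26 x 42 mm (middle), loose on the bench; leave it alone.
- selector_key_mid (a point): Red plastic selector key 47 x 22 x 10 mm (middle), loose on the bench; leave it alone.
- ribbed_knob_mid (a point): Ribbed aluminium knob, 33 mm in diameter, 18 mm tall (middle), lying on top of the cash box about 100 mm behind the lock's holes; leave it alone.
- pawl_a (a joint): Hidden pawl beside the +y hole: slide (m): 0 = sprung out (before the leg reaches it, and again once clicked into the groove), about 0.003 while it rides on the leg.
- pawl_b (a joint): Hidden pawl beside the -y hole: slide (m): 0 = sprung out (before the leg reaches it, and again once clicked into the groove), about 0.003 while it rides on the leg.
Mind the look-alikes: they are no part of the job. Leave any purple look-alike of the lock alone.

How it is judged:
On the way, in this order (a step that is already met when the one before it is completed fails the run):
1. the hasp strap is folded flat onto the lock while the shackle is still out of it (value of joint hasp below 0.1 rad and distance between shackle_bow and lock above 0.14 m), for 0.1 s.
2. both legs are in the lock and both pawls have clicked into their grooves (z of shackle_bow in the frame of pawl_a below 0.0675 m and horizontal distance between shackle_bow and lock below 0.006 m and angle between the y axis of shackle_bow and the y axis of lock, either way round below 0.12 rad and value of joint each of pawl_a, pawl_b below 0.0012 m and value of joint hasp below 0.1 rad), for 0.2 s.
At the end, for the whole second after the job is handed in: The hasp is flat on the lock (under 0.1 rad), the shackle stands in both holes (bow within 6 mm of the lock's middle) so deep that its grooves have reached the pawls, and both pawls are sprung back into them (under 1.2 mm of slide), at rest and released (all of step 2 and linear speed of shackle below 0.02 m/s); the robot touches nothing.
It fails at once if the shackle is pressed down hard onto the pawls (over 25 N) (contact force between shackle and lockwork above 25 N and z of shackle_bow in the frame of pawl_a below 0.0655 m).
It fails at once if the shackle is jammed against the lock (over 25 N) (contact force between shackle and lock above 25 N).
It fails at once if the coin chute elbow is disturbed (distance of chute_elbow_mid from where it was at the start of the episode above 0.02 m).
It fails at once if the selector key is disturbed (distance of selector_key_mid from where it was at the start of the episode above 0.02 m).
It fails at once if the ribbed knob is disturbed (distance of ribbed_knob_mid from where it was at the start of the episode above 0.02 m).
It also fails if it takes over 72 s, if anything falls off the work surface, if the arm or the gripper's body presses on something with over 40 N, if the wrist force passes 120 N, or if a joint passes its speed limit or range.

## Working session

There is one attempt and no reset: what is moved stays moved. The work goes in short steps, Python scripts to look and compute and a shell command to move; the robot and the scene stay as the last step left them, time stands still between calls to the robot, and variables do not carry over. Pictures are saved under pics/ and viewed, and the job is handed in when it is done.

```bash
mkdir -p pics
python3 - <<'E'
from workcell import sensors, capture, camera_params, ctrl
import cv2
print(sensors.read_state()); print(ctrl.tip_extent)
for n in("scene","top"):
    im=capture(n); cv2.imwrite(f"pics/{n}0.png",im[:,:,::-1]); p=camera_params(n); print(n,p)
E
```

```text
{'time': 0.0, 'joints': array([-1.33698004,  0.39919269,  0.04500299,  1.53788361, -0.0187128 ,
        1.20689627, -0.05071284]), 'qd': array([ 6.27773804e-04, -5.62834936e-05, -2.91099462e-04,  4.86346874e-05,
       -6.32040837e-04,  1.22061965e-03, -1.19245703e-03]), 'tau': array([-3.00600723e-04, -4.75143707e+01,  1.36458848e+00, -2.54214764e+01,
        1.16291188e-02,  9.51416296e-03,  7.72328889e-06]), 'ee_pos': array([0.21211357, 0.61376002, 0.23826076]), 'eef_rot': array([-3.13963709e+00,  1.11584028e-04,  2.80889955e+00]), 'contact_force': array([ 0.5284678 , -0.35759273,  0.17636465]), 'ft_torque': array([ 0.00908465, -0.01696741,  0.03686874]), 'gripper_width': 0.0855536724543634}
0.008
scene {'intrinsics': array([[437.82461954,   0.        , 281.26126375],
       [  0.        , 437.82461954, 214.64810264],
       [  0.        ,   0.        ,   1.        ]]), 'cam_to_world': array([[ 0.65677024, -0.43464847,  0.61622526,  1.05083526],
       [ 0.75407255,  0.38422187, -0.53268015, -0.61767235],
       [-0.00523861,  0.81452702,  0.58010197,  0.62273305],
       [ 0.        ,  0.        ,  0.        ,  1.        ]])}
top {'intrinsics': array([[491.3030311 ,   0.        , 277.49082911],
       [  0.        , 491.3030311 , 205.30803865],
       [  0.        ,   0.        ,   1.        ]]), 'cam_to_world': array([[-7.56854284e-02,  9.74702986e-01, -2.10299322e-01,
         2.56063862e-01],
       [-9.97131244e-01, -7.41943815e-02,  1.49825499e-02,
        -1.05876295e-01],
       [-9.99491948e-04,  2.10829985e-01,  9.77522234e-01,
         1.17071878e+00],
       [ 0.00000000e+00,  0.00000000e+00,  0.00000000e+00,
         1.00000000e+00]])}
```

View pics/scene0.png

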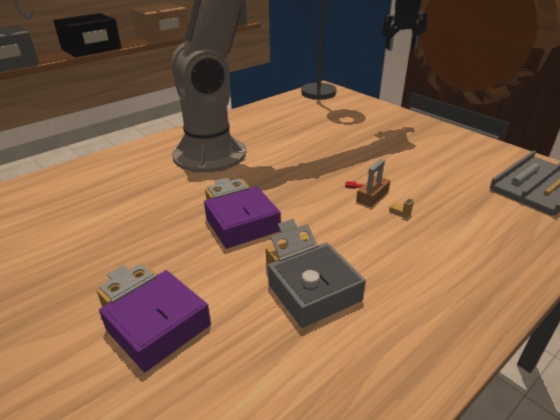

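View pics/top0.png

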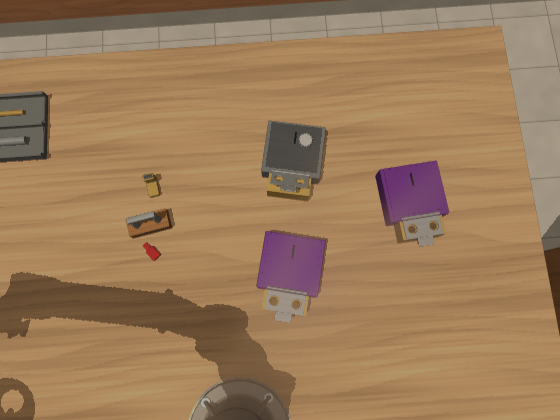

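The picture shows three locks: a grey-box lock at scene (315,280) / top (293,160), and purple ones at scene (240,213) and (153,315). The grey box with the raised strap is the target. The shackle in its rest is at scene (374,185) / top (150,220). Next I'll enlarge the crops.

Run:
```python
import cv2
s=cv2.imread("pics/scene0.png");t=cv2.imread("pics/top0.png")
def c(im,x,y,w,h,k,n): cv2.imwrite(n,cv2.resize(im[y:y+h,x:x+w],None,fx=k,fy=k,interpolation=cv2.INTER_CUBIC))
c(s,255,210,120,110,5,"pics/a1.png")
c(t,255,115,80,90,6,"pics/a2.png")
c(s,335,150,90,75,7,"pics/a3.png")
c(t,115,165,75,100,6,"pics/a4.png")
```

```text
(no output)
```

View pics/a1.png

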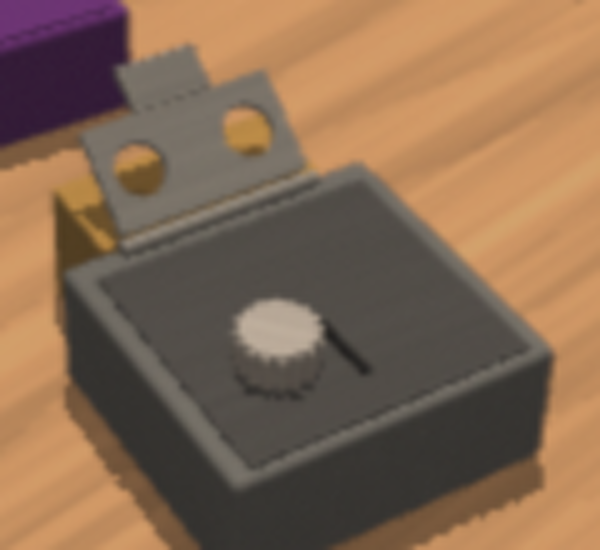

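View pics/a2.png

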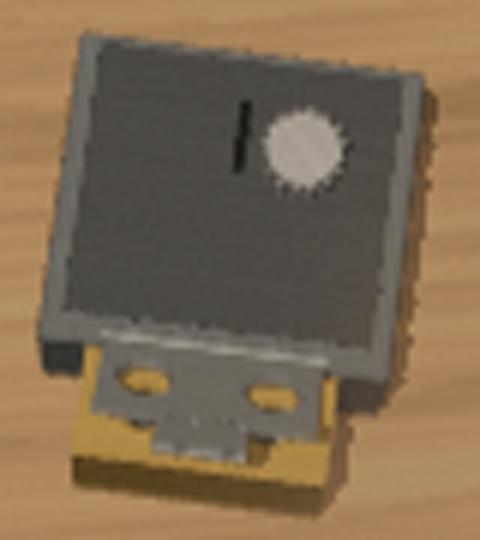

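View pics/a3.png

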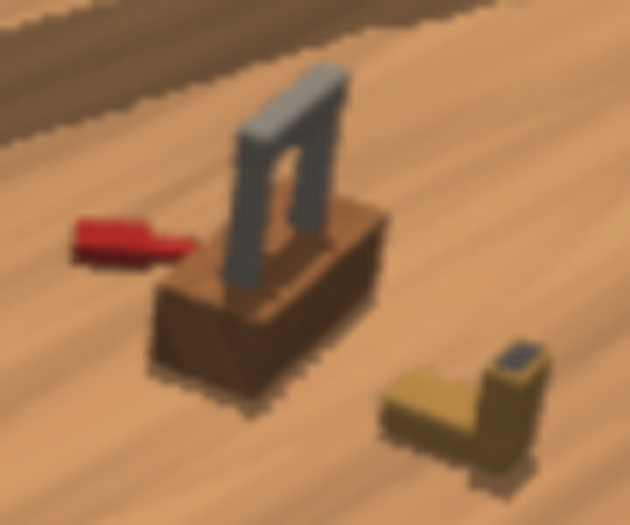

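View pics/a4.png

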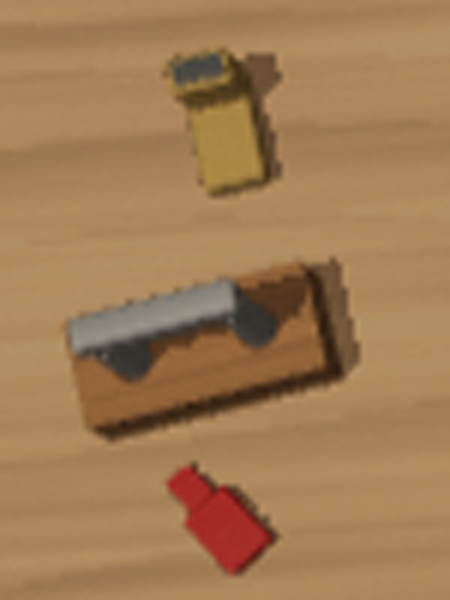

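```bash
cat > h.py <<'E'
import numpy as np
from scipy.optimize import least_squares
from workcell import camera_params
P={n:camera_params(n) for n in("scene","top")}
def proj(n,X):
    p=P[n];M=np.linalg.inv(p["cam_to_world"]);c=(M[:3,:3]@np.asarray(X,float).T).T+M[:3,3]
    c=c*[1,-1,-1];u=(p["intrinsics"]@c.T).T;return u[:,:2]/u[:,2:]
def crop(pts,k,ox,oy): return (np.array(pts,float)+.5)/k-.5+[ox,oy]
def fit(obs,x0,zoff=0):
    # obs: list of (cam, localpts mm, pix)
    def tow(q,L):
        L=np.array(L,float)/1000;c,s=np.cos(q[2]),np.sin(q[2])
        return np.c_[q[0]+c*L[:,0]-s*L[:,1],q[1]+s*L[:,0]+c*L[:,1],L[:,2]]
    f=lambda q:np.concatenate([(proj(n,tow(q,L))-p).ravel() for n,L,p in obs])
    r=least_squares(f,x0,loss="soft_l1");return r.x,f(r.x).reshape(-1,2)
E
python3 - <<'E'
from h import *
np.set_printoptions(precision=4,suppress=True)
top=("top",[(152,70,56),(152,-70,56),(22,-70,56),(22,70,56),(-22,50,56),(-22,-50,56)],crop([(83,37),(424,75),(385,380),(40,340),(75,455),(330,487)],6,255,115))
sc=("scene",[(22,-70,56),(22,70,56),(152,70,56),(152,-70,56),(-22,-50,56)],crop([(65,275),(360,165),(553,350),(240,490),(55,190)],5,255,210))
for o in([top],[sc],[top,sc]):
    print("lock",*fit(o,[.4,-.1,0]),sep="\n")
# shackle
st=("top",[(7,32,96),(7,-32,96),(-7,-32,96),(-7,32,96)],crop([(68,322),(235,280),(240,307),(75,352)],6,115,165))
ss=("scene",[(-7,-32,96),(7,-32,96),(7,32,96),(-7,32,96)],crop([(238,130),(265,140),(348,75),(325,63)],7,335,150))
for o in([st],[ss],[st,ss]):
    print("shackle",*fit(o,[.3,.15,.2]),sep="\n")
rt=("top",[(22,-48,34),(-22,-48,34),(-22,48,34)],crop([(302,263),(330,365),(97,430)],6,115,165))
rs=("scene",[(-22,-48,34),(22,-48,34),(22,48,34)],crop([(160,290),(258,322),(388,215)],7,335,150))
for o in([rt],[rs],[rt,rs]):
    print("rest",*fit(o,[.3,.15,.2]),sep="\n")
E
```

```text
lock
[ 0.5446 -0.1543 -0.1994]
[[-0.5279 -0.7477]
 [ 0.4062 -0.3472]
 [ 1.2168  0.6692]
 [-0.3887  0.2749]
 [-0.1895  0.1215]
 [-0.1378 -0.0854]]
lock
[ 0.5463 -0.1529 -0.2007]
[[-0.8341 -0.6017]
 [ 0.3401 -1.4166]
 [ 1.7396  0.0501]
 [-0.2526  0.5285]
 [-0.3245  0.3664]]
lock
[ 0.5454 -0.1536 -0.1991]
[[-0.851  -1.0366]
 [ 0.076  -0.6528]
 [ 0.8946  0.3507]
 [-0.7036 -0.0261]
 [-0.5025 -0.1862]
 [-0.4561 -0.4058]
 [-1.3871 -0.6344]
 [-0.2484 -1.5069]
 [ 1.1641 -0.1033]
 [-0.7705  0.4396]
 [-0.8925  0.3392]]
shackle
[0.4837 0.1842 0.1899]
[[-0.2862 -0.4226]
 [ 0.0138 -0.8226]
 [ 0.5081  0.6186]
 [-0.1945  0.5569]]
shackle
[0.485  0.1842 0.177 ]
[[-0.8431  0.0449]
 [ 0.4034  0.3886]
 [ 1.1592 -0.2818]
 [-0.5537 -0.2102]]
shackle
[0.4841 0.1843 0.1874]
[[-0.3368 -0.6525]
 [-0.0246 -0.9837]
 [ 0.4543  0.4606]
 [-0.2608  0.3298]
 [-0.9887 -0.0391]
 [ 0.2847  0.2799]
 [ 0.8002 -0.4606]
 [-0.9344 -0.3651]]
rest
[0.4833 0.1838 0.2062]
[[ 0.5402 -0.5842]
 [ 0.2242  0.039 ]
 [-0.9458  0.4932]]
rest
[0.4839 0.1848 0.1885]
[[-0.9013 -0.6555]
 [ 0.7259  0.6227]
 [ 0.0723 -0.0461]]
rest
[0.4837 0.1841 0.1987]
[[ 0.4985 -0.6108]
 [ 0.0445  0.0502]
 [-1.1928  0.2093]
 [-1.0135 -0.498 ]
 [ 0.7081  0.7073]
 [-0.2854 -0.0888]]
```

```bash
cat > g.py <<'E'
import numpy as np
from scipy.spatial.transform import Rotation as Rn
from workcell import sensors
def to(x,y,z,yaw):
    s=sensors.read_state();R=Rn.from_euler('xyz',s['eef_rot']).as_matrix()
    d=R.T@(np.array([x,y,z])-s['ee_pos'])*1000
    w=(yaw-s['eef_rot'][2]+np.pi)%(2*np.pi)-np.pi
    print("from",s['ee_pos'].round(4),s['eef_rot'].round(4),"shift",d.round(1),"turn(tool z) deg",round(-np.degrees(w),1))
LK=(0.5453,-0.1536,-0.199)
def lw(x,y,L=LK):
    c,s=np.cos(L[2]),np.sin(L[2]);return L[0]+(c*x-s*y)/1000,L[1]+(s*x+c*y)/1000
E
python3 - <<'E'
from h import *; from g import *
np.set_printoptions(precision=3,suppress=True)
A=crop([(115,68),(192,45),(82,140),(268,70)],5,255,210)
B=crop([(152,452),(243,460),(92,412),(310,438)],6,255,115)
def pts(L):
    return L
def W(th,idx):
    out=[]
    for d,y in idx:
        lx=27-d*np.cos(th)+2*np.sin(th); lz=58+d*np.sin(th)+2*np.cos(th)
        a,b=lw(lx,y); out.append([a,b,lz/1000])
    return np.array(out)
ia=[(69,-18),(69,18),(49,-43),(49,43)]; ib=[(69,18),(69,-18),(49,43),(49,-43)]
for o in (((A,ia,"scene"),),((B,ib,"top"),),((A,ia,"scene"),(B,ib,"top"))):
    f=lambda t:np.concatenate([(proj(n,W(t[0],i))-p).ravel() for p,i,n in o])
    r=least_squares(f,[.9],loss="soft_l1");print(r.x,f(r.x).reshape(-1,2).ravel())
to(.45,.25,.24,1.372); 
a,b=lw(0,0);to(a,b,.24,1.372)
E
```

```text
[0.697] [ 0.042  0.258  0.188 -0.467 -0.606 -1.01  -0.662 -0.143]
[0.619] [ 0.003 -0.011  0.764  0.567 -0.043 -0.319  1.172 -0.158]
[0.637] [-0.584  0.842 -0.492  0.13  -1.043 -0.644 -1.191  0.247  0.048 -0.463
  0.821  0.117 -0.016 -0.642  1.219 -0.479]
from [0.212 0.614 0.238] [-3.14   0.     2.809] shift [-343.7 -266.2   -1.1] turn(tool z) deg 82.3
from [0.212 0.614 0.238] [-3.14   0.     2.809] shift [-565.5 -616.6   -0.5] turn(tool z) deg 82.3
```

```bash
python3 -m crank '[[-32,-25,0,7],[-64,-50,0,14],[-96,-75,0,21],[-128,-100,0,28],[-160,-125,0,35],[-192,-150,0,42],[-224,-175,0,49],[-256,-200,0,56],[-288,-225,0,63],[-320,-250,0,70]]' 0 30; python3 -c "
from g import *
a,b=lw(-4,0);to(a,b,.2,1.372)"
```

```text
time: 0.93
ee_pos: [0.4335, 0.2716, 0.2391]
eef_rot: [-3.141, -0.0, 1.581]
contact_force: [0.1, -0.1, -0.4]
gripper_width: 0.0002
from [0.4335 0.2716 0.2391] [-3.1412e+00 -2.0000e-04  1.5813e+00] shift [-425.5  103.4   39. ] turn(tool z) deg 12.0
```

```bash
python3 -m crank '[[-38,9,0,4],[-77,19,0,8],[-115,28,0,12],[-154,37,0,12],[-192,47,0,12],[-231,56,0,12],[-269,65,0,12],[-308,75,0,12],[-346,84,0,12],[-380,92,0,12]]'
python3 - <<'E'
from g import *
from workcell import ctrl
print(ctrl.tip_extent)
a,b=lw(-4,0);to(a,b,.13,1.372)
E
```

```text
time: 1.77
ee_pos: [0.5312, -0.1075, 0.2392]
eef_rot: [3.142, 0.0, 1.377]
contact_force: [0.8, -0.1, 0.0]
gripper_width: -0.0
0.008
from [ 0.5312 -0.1075  0.2392] [3.1415e+00 2.0000e-04 1.3767e+00] shift [-42.5  18.7 109.2] turn(tool z) deg 0.3
```

```bash
python3 -m crank '[[-20,9,15,0.3],[-42,19,30,0.3],[-42,19,50,0.3],[-42,19,70,0.3],[-42,19,85,0.3],[-42,19,90,0.3],[-42,19,90,0.3],[-42,19,90,0.3],[-42,19,90,0.3],[-42,19,90,0.3]]'
python3 - <<'E'
from g import *
from workcell import capture
import cv2
s=capture("scene");cv2.imwrite("pics/b1.png",cv2.resize(s[150:320,200:380,::-1],None,fx=3.3,fy=3.3,interpolation=cv2.INTER_CUBIC))
t=capture("top");cv2.imwrite("pics/b2.png",cv2.resize(t[90:220,230:370,::-1],None,fx=4,fy=4,interpolation=cv2.INTER_CUBIC))
E
```

```text
time: 2.6
ee_pos: [0.5428, -0.1498, 0.1505]
eef_rot: [3.139, -0.0, 1.373]
contact_force: [-0.4, 0.9, 0.4]
gripper_width: -0.0003
```

View pics/b1.png

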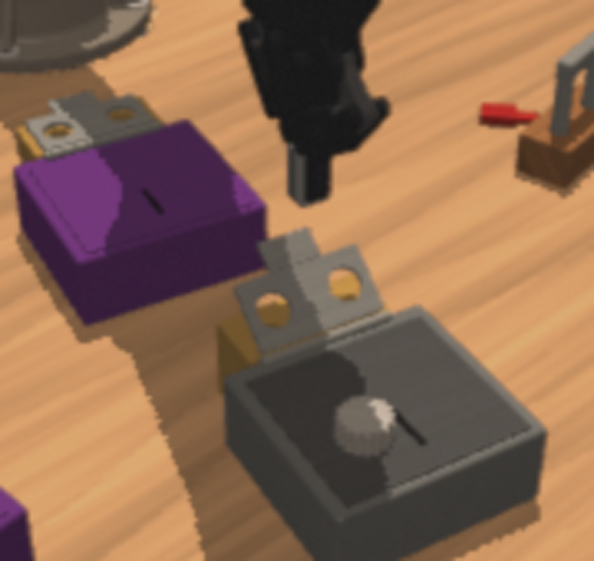

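View pics/b2.png

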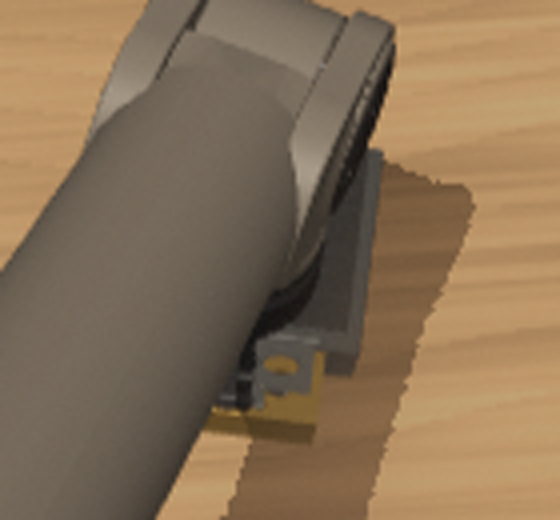

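```bash
python3 -c "
from g import *
a,b=lw(-4,0);to(a,b,.07,1.372)"; python3 -m crank '[[-3,1,12,0],[-3,1,24,0],[-3,1,36,0],[-3,1,44,0],[-3,1,52,0],[-3,1,60,0],[-3,1,66,0],[-3,1,72,0],[-3,1,76,0],[-3,1,78,0]]'; python3 -c "
from g import *
a,b=lw(-4,0);to(a,b,.07,1.372)"
```

```text
from [ 0.5425 -0.1498  0.1502] [ 3.1398e+00 -5.0000e-04  1.3727e+00] shift [-3.3 -0.6 80.2] turn(tool z) deg 0.0
time: 3.53
ee_pos: [0.5417, -0.1527, 0.0701]
eef_rot: [-3.14, 0.0, 1.372]
contact_force: [0.2, -0.1, -0.4]
gripper_width: -0.0001
from [ 0.5417 -0.1527  0.0701] [-3.1402  0.      1.3724] shift [-0.2 -0.3  0.1] turn(tool z) deg 0.0
```

```bash
python3 -m crank '[[0,0,1,0],[0,0,1.5,0],[0,0,2,0],[0,0,2.5,0],[0,0,3,0],[0,0,3,0],[0,0,3,0],[0,0,3,0],[0,0,3,0],[0,0,3,0]]'
python3 - <<'E'
from workcell import capture
import cv2
s=capture("scene");cv2.imwrite("pics/c1.png",cv2.resize(s[180:320,230:380,::-1],None,fx=4,fy=4,interpolation=cv2.INTER_CUBIC))
E
```

```text
time: 4.37
ee_pos: [0.5424, -0.1528, 0.0684]
eef_rot: [3.141, -0.0, 1.372]
contact_force: [-0.5, -0.9, 0.5]
gripper_width: -0.0002
```

View pics/c1.png

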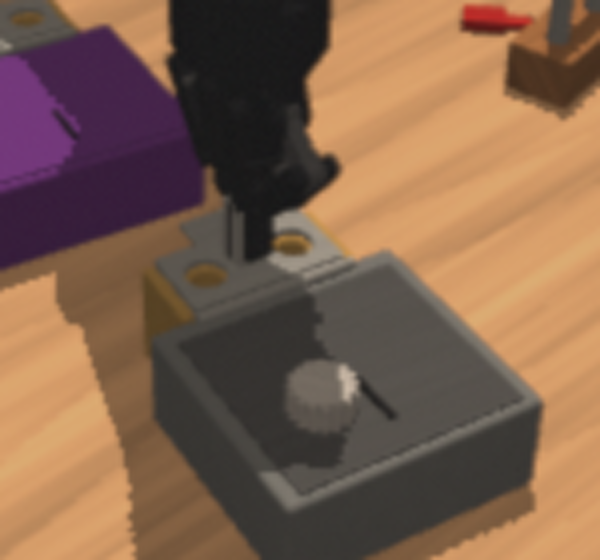

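The strap looks flat under the tool, with its holes at crop (205,277) and (292,245). I'll press slightly more until there is force.

```bash
python3 -m crank '[[0,0,0.5,0],[0,0,1,0],[0,0,1.5,0],[0,0,2,0],[0,0,2,0],[0,0,2,0],[0,0,2,0],[0,0,2,0],[0,0,2,0],[0,0,2,0]]'
python3 - <<'E'
from g import *
s=sensors.read_state();print(s['contact_force'],s['tau'])
E
```

```text
time: 5.25
ee_pos: [0.5425, -0.1529, 0.068]
eef_rot: [3.142, -0.002, 1.372]
contact_force: [-3.9, 2.7, 14.2]
gripper_width: 0.0002
[-3.91629411  2.73884858 14.21255684] [ 3.97345209e-01 -3.46029246e+01  6.91694945e+00 -1.68793148e+01
 -1.31296520e-01 -1.49361357e+00 -1.04563271e-03]
```

Contact force is 14 N with the fingertips at z = 0.060, which matches a flat strap. I'll lift off and head for the shackle.

```bash
python3 -m crank '[[0,0,-20,0],[0,0,-60,0],[0,0,-95,0],[36,0,-112,0],[76,0,-112,0],[114,0,-112,0],[152,0,-112,0],[190,0,-112,-6],[228,0,-112,-12],[266,0,-112,-18]]' 0.5 60
python3 - <<'E'
from g import *
from workcell import capture
import cv2
to(.484,.1843,.18,1.758)
s=capture("scene");cv2.imwrite("pics/d0.png",s[:,:,::-1]);cv2.imwrite("pics/d1.png",cv2.resize(s[205:325,255:375,::-1],None,fx=5,fy=5,interpolation=cv2.INTER_CUBIC))
t=capture("top");cv2.imwrite("pics/dt.png",t[:,:,::-1]);cv2.imwrite("pics/d2.png",cv2.resize(t[115:205,255:335,::-1],None,fx=6,fy=6,interpolation=cv2.INTER_CUBIC))
E
```

```text
time: 6.08
ee_pos: [0.5946, 0.1099, 0.1782]
eef_rot: [3.142, -0.0, 1.692]
contact_force: [0.5, 0.2, -0.9]
gripper_width: 0.0424
from [0.5946 0.1099 0.1782] [ 3.1416e+00 -2.0000e-04  1.6920e+00] shift [  87.3 -100.8   -1.7] turn(tool z) deg -3.8
```

View pics/d1.png

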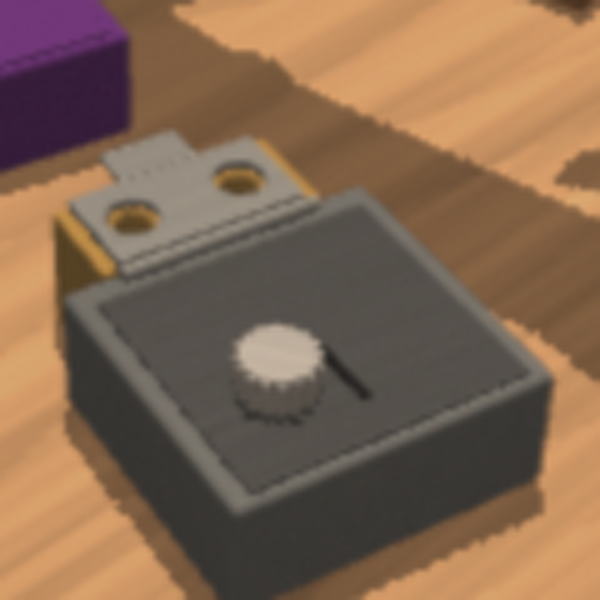

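View pics/d2.png

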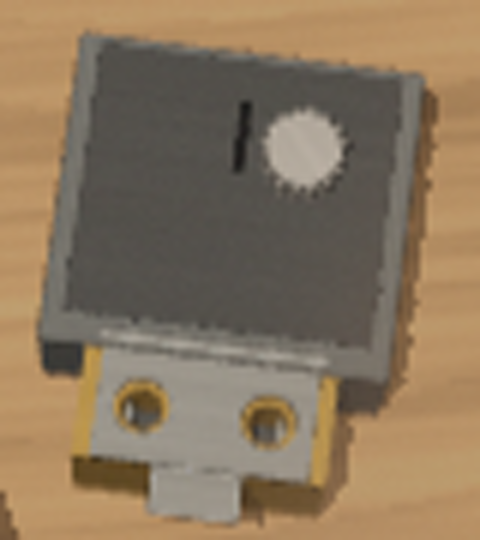

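The strap lies flat. In d2 its holes are at (140,406) and (268,420); in d1 they are at (134,218) and (240,180). I'll refine the lock's pose with these.

Run:
```python
from h import *; from g import *
np.set_printoptions(precision=4,suppress=True)
top=("top",[(152,70,56),(152,-70,56),(22,-70,56),(22,70,56)],crop([(83,37),(424,75),(385,380),(40,340)],6,255,115))
sc=("scene",[(22,-70,56),(22,70,56),(152,70,56),(152,-70,56),(-22,-50,56)],crop([(65,300),(360,188),(553,378),(240,515),(55,215)],5,255,205))
ht=("top",[(0,25,60),(0,-25,60)],crop([(140,406),(268,420)],6,255,115))
hs=("scene",[(0,25,60),(0,-25,60)],crop([(240,180),(134,218)],5,255,205))
tt=("top",[(-42,18,60),(-42,-18,60),(-22,43,60),(-22,-43,60)],crop([(150,514),(240,522),(88,458),(313,483)],6,255,115))
for o in([ht],[hs],[ht,hs],[top,ht,tt],[sc,hs],[top,sc,ht,hs,tt]):
    q,r=fit(o,[.545,-.153,-.2]);print(q);
print(r)
to(.484,.1843,.18,1.758)
```

```text
[ 0.5452 -0.1527 -0.1886]
[ 0.5457 -0.1525 -0.2078]
[ 0.5455 -0.1525 -0.1971]
[ 0.5447 -0.1537 -0.2001]
[ 0.5464 -0.1528 -0.2034]
[ 0.5454 -0.1532 -0.2006]
[[-0.9125 -1.0288]
 [ 0.0056 -0.5639]
 [ 0.7404  0.4341]
 [-0.8479 -0.0277]
 [-1.2922 -0.7675]
 [-0.1227 -1.1687]
 [ 1.2132 -0.7433]
 [-0.7744  0.3142]
 [-0.7658  0.2153]
 [ 0.2757 -0.2058]
 [ 0.2005  0.0358]
 [-0.3463 -0.0503]
 [-0.4202  0.1912]
 [-0.6447 -0.4504]
 [-0.2227  0.0995]
 [ 0.0976 -0.73  ]
 [-0.6935 -0.4314]]
from [0.595  0.1179 0.1776] [ 3.1409 -0.005   1.7005] shift [  80.2 -101.5   -2.1] turn(tool z) deg -3.3
```

```bash
python3 -m crank '[[25,-30,0,-3],[50,-60,0,-4],[75,-90,0,-4],[81,-101,0,-4],[81,-101,10,-4],[81,-101,20,-4],[81,-101,30,-4],[81,-101,40,-4],[81,-101,40,-4],[81,-101,40,-4]]' 0.5 60
python3 - <<'E'
from g import *
from workcell import capture
import cv2
to(.484,.1843,.078,1.758)
s=capture("scene");cv2.imwrite("pics/e1.png",cv2.resize(s[110:230,320:440,::-1],None,fx=5,fy=5,interpolation=cv2.INTER_CUBIC))
to(.484,.1843,.078,1.758)
E
```

```text
time: 7.02
ee_pos: [0.4852, 0.1754, 0.1372]
eef_rot: [-3.14, 0.002, 1.754]
contact_force: [0.0, 0.4, 0.1]
gripper_width: 0.0427
from [0.4852 0.1754 0.1372] [-3.1398e+00  1.5000e-03  1.7543e+00] shift [ 9.   0.5 59.2] turn(tool z) deg -0.2
from [0.4856 0.1758 0.1378] [-3.1411e+00  9.0000e-04  1.7547e+00] shift [ 8.7  0.  59.8] turn(tool z) deg -0.2
```

View pics/e1.png

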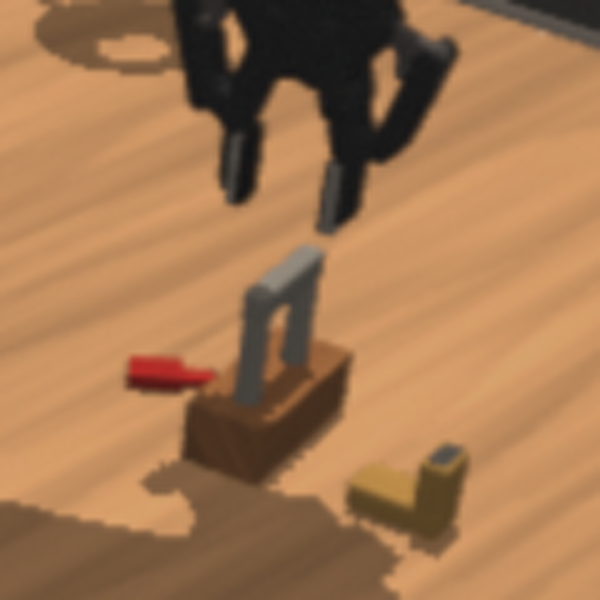

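The picture shows the shackle upright, bow at (285,275), with the open jaws (235,200)/(335,230) above it on either side. I'll shift 9 mm along it and go down.

```bash
python3 -m crank '[[4,0,0,0],[9,0,5,0],[9,0,15,0],[9,0,25,0],[9,0,35,0],[9,0,45,0],[9,0,53,0],[9,0,60,0],[9,0,60,0],[9,0,60,0]]'
python3 - <<'E'
from g import *
from workcell import capture
import cv2
to(.484,.1843,.078,1.758)
s=capture("scene");cv2.imwrite("pics/f1.png",cv2.resize(s[110:230,320:440,::-1],None,fx=5,fy=5,interpolation=cv2.INTER_CUBIC))
E
```

```text
time: 7.9
ee_pos: [0.4832, 0.1853, 0.0778]
eef_rot: [-3.141, 0.0, 1.756]
contact_force: [0.4, -0.4, -0.4]
gripper_width: 0.0423
from [0.4832 0.1853 0.0778] [-3.1409e+00  4.0000e-04  1.7561e+00] shift [-1.1  0.6 -0.2] turn(tool z) deg -0.1
```

View pics/f1.png

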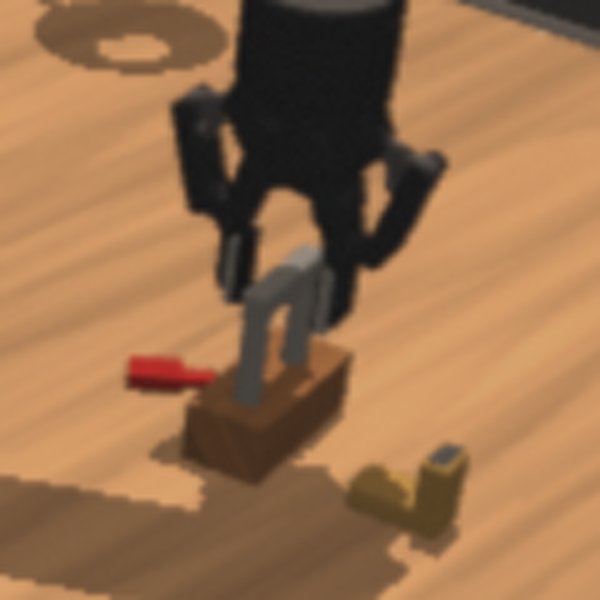

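```bash
python3 -m crank '[[-1,0,0,0],[-1,0,0,0],[-1,0,0,0],[-1,0,0,0],[-1,0,0,0],[-1,0,0,0],[-1,0,0,0],[-1,0,0,0],[-1,0,0,0],[-1,0,0,0]]' 0 60; python3 -c "
from g import *
print(sensors.read_state()['ft_torque']);to(.484,.1843,.18,1.758)"
```

```text
time: 8.78
ee_pos: [0.4837, 0.1845, 0.0789]
eef_rot: [3.141, -0.0, 1.756]
contact_force: [-1.2, -0.8, 5.6]
gripper_width: 0.0129
[-0.24162832  0.44108378  0.00683214]
from [0.4837 0.1845 0.0789] [ 3.1414e+00 -4.0000e-04  1.7563e+00] shift [  -0.2    0.3 -101.1] turn(tool z) deg -0.1
```

```bash
python3 -m crank '[[0,0,-3,0],[0,0,-8,0],[0,0,-15,0],[0,0,-25,0],[0,0,-40,0],[0,0,-60,0],[0,0,-80,0],[0,0,-100,0],[0,0,-100,0],[0,0,-100,0]]'
python3 - <<'E'
from g import *
from workcell import capture
import cv2
s=sensors.read_state();print(s['ft_torque'])
a,b=lw(0,0,(.5455,-.153,-.2));to(a,b,.18,1.371)
s=capture("scene");cv2.imwrite("pics/g1.png",cv2.resize(s[70:210,320:440,::-1],None,fx=4,fy=4,interpolation=cv2.INTER_CUBIC))
E
```

```text
time: 9.62
ee_pos: [0.4844, 0.1849, 0.1797]
eef_rot: [3.139, -0.002, 1.757]
contact_force: [-0.7, -0.0, -2.3]
gripper_width: 0.0131
[-0.01433838 -0.01726924  0.03311443]
from [0.4844 0.1849 0.1797] [ 3.1385e+00 -1.5000e-03  1.7565e+00] shift [-343.4   -2.3   -0.8] turn(tool z) deg 22.1
```

View pics/g1.png

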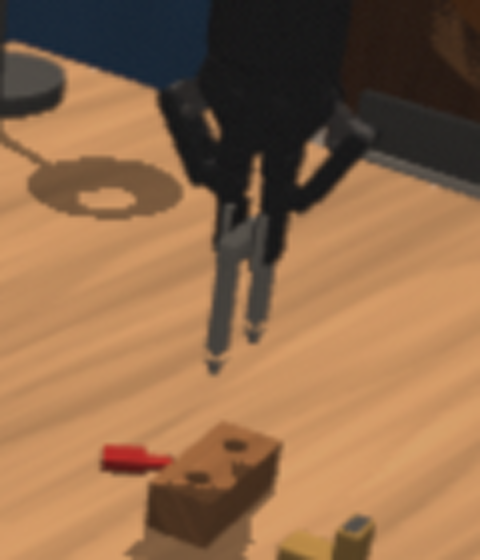

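Held, both legs clear of the rest. I'll carry it to the lock.

```bash
python3 -m crank '[[-20,0,0,3],[-55,0,0,6],[-90,0,0,9],[-125,0,0,12],[-160,0,0,15],[-195,0,0,18],[-230,0,0,22],[-265,0,0,22],[-300,0,0,22],[-330,0,0,22]]'; python3 -m crank '[[0,0,0,0],[0,0,0,0],[0,0,0,0],[0,0,0,0],[0,0,0,0],[0,0,0,0],[0,0,0,0],[0,0,0,0],[0,0,0,0],[0,0,0,0]]';python3 - <<'E'
from g import *
a,b=lw(0,0,(.5455,-.153,-.2));to(a,b,.156,1.371)
E
```

```text
time: 10.5
ee_pos: [0.5431, -0.143, 0.177]
eef_rot: [-3.139, 0.002, 1.369]
contact_force: [0.5, 0.3, -1.7]
gripper_width: 0.0124
time: 11.33
ee_pos: [0.5445, -0.1396, 0.1783]
eef_rot: [3.141, -0.0, 1.373]
contact_force: [-0.1, 0.8, -0.4]
gripper_width: 0.0132
from [ 0.5445 -0.1396  0.1783] [ 3.1415e+00 -2.0000e-04  1.3727e+00] shift [-12.9   3.6  22.3] turn(tool z) deg 0.1
```

```bash
python3 -m crank '[[-5,2,5,0],[-13,3.6,10,0],[-13,3.6,15,0],[-13,3.6,20,0],[-13,3.6,22,0],[-13,3.6,22,0],[-13,3.6,22,0],[-13,3.6,22,0],[-13,3.6,22,0],[-13,3.6,22,0]]';python3 - <<'E'
from g import *
from workcell import capture
import cv2
a,b=lw(0,0,(.5455,-.153,-.2));to(a,b,.156,1.371)
s=capture("scene");cv2.imwrite("pics/i0.png",s[:,:,::-1]);cv2.imwrite("pics/i1.png",cv2.resize(s[170:270,250:350,::-1],None,fx=6,fy=6,interpolation=cv2.INTER_CUBIC))
t=capture("top");cv2.imwrite("pics/it.png",t[:,:,::-1]);cv2.imwrite("pics/i2.png",cv2.resize(t[140:220,250:350,::-1],None,fx=6,fy=6,interpolation=cv2.INTER_CUBIC))
to(a,b,.156,1.371)
E
```

```text
time: 12.17
ee_pos: [0.5456, -0.1531, 0.1565]
eef_rot: [3.141, -0.0, 1.373]
contact_force: [0.3, 1.0, -1.5]
gripper_width: 0.0129
from [ 0.5456 -0.1531  0.1565] [ 3.1410e+00 -3.0000e-04  1.3727e+00] shift [ 0.1 -0.2  0.5] turn(tool z) deg 0.1
from [ 0.5456 -0.1531  0.1565] [ 3.1412e+00 -2.0000e-04  1.3726e+00] shift [ 0.1 -0.1  0.5] turn(tool z) deg 0.1
```

View pics/i1.png

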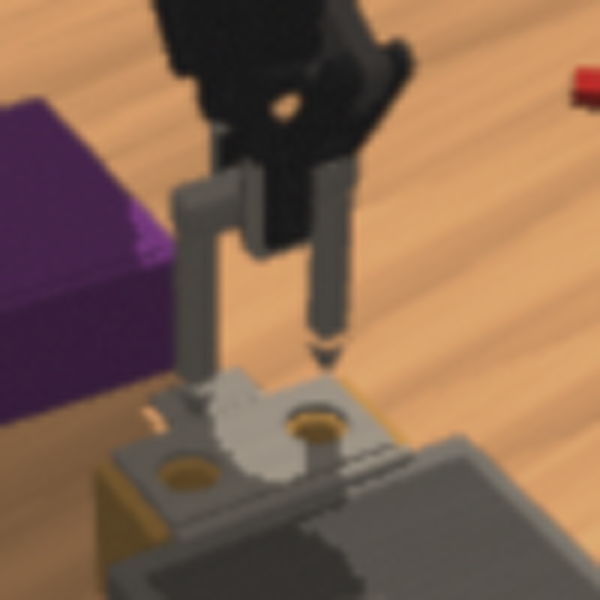

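View pics/i2.png

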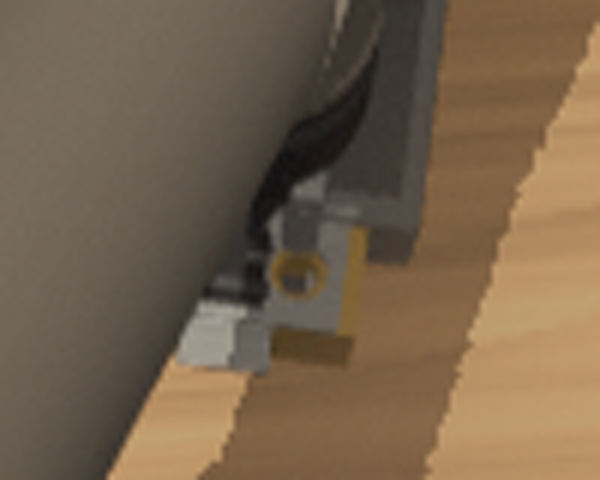

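```bash
python3 - <<'E'
from h import *; from g import *
L=(.5456,-.1531,-.198)
def pr(z,L):
    X=[(*lw(0,y,L),z) for y in(25,-25)]
    return ((proj("scene",X)-[250,170]+.5)*6-.5).round(1)
for z in(.0835,.0855,.0875): print(z,pr(z,L).tolist())
print("holes top60",pr(.06,(.5455,-.153,-.2)).tolist())
print("legs top of taper",pr(.0965,L).tolist(), "bow top",pr(.1735,L).tolist())
E
python3 - <<'E'
import cv2
s=cv2.imread("pics/i0.png");cv2.imwrite("pics/i3.png",cv2.resize(s[195:260,265:325],None,fx=10,fy=9,interpolation=cv2.INTER_CUBIC))
E
```

```text
0.0835 [[318.3, 371.2], [188.9, 418.0]]
0.0855 [[318.4, 366.5], [188.8, 413.2]]
0.0875 [[318.6, 361.8], [188.8, 408.4]]
holes top60 [[316.8, 425.7], [189.2, 472.8]]
legs top of taper [[319.2, 340.3], [188.7, 386.7]] bow top [[324.9, 145.4], [187.3, 189.6]]
```

View pics/i3.png

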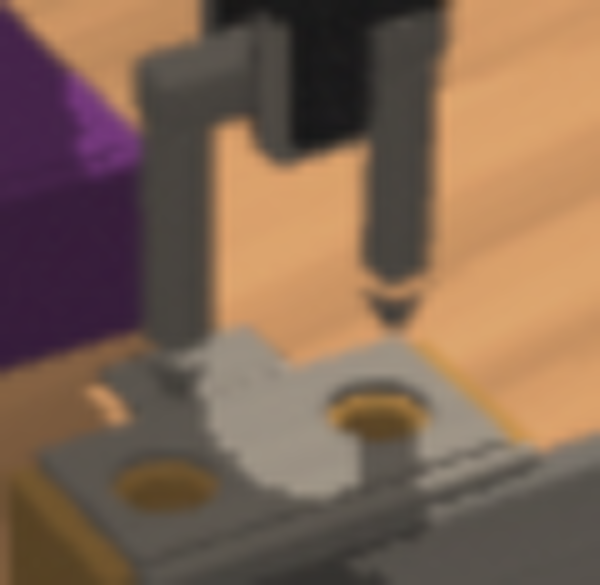

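Run:
```python
from h import *; from g import *
L=(.5428,-.1498,-.198)
X=[(*lw(x,y,L),.1425) for x in(-14,0,14) for y in(-11,0,11)]
print(((proj("scene",X)-[200,150]+.5)*3.3-.5).round(0).tolist())
import cv2
s=cv2.imread("pics/b1.png");cv2.imwrite("pics/b3.png",cv2.resize(s[120:230,250:370],None,fx=5,fy=5,interpolation=cv2.INTER_CUBIC))
```

```text
[[278.0, 192.0], [294.0, 187.0], [310.0, 181.0], [290.0, 204.0], [307.0, 198.0], [323.0, 193.0], [303.0, 216.0], [319.0, 210.0], [335.0, 205.0]]
```

View pics/b3.png

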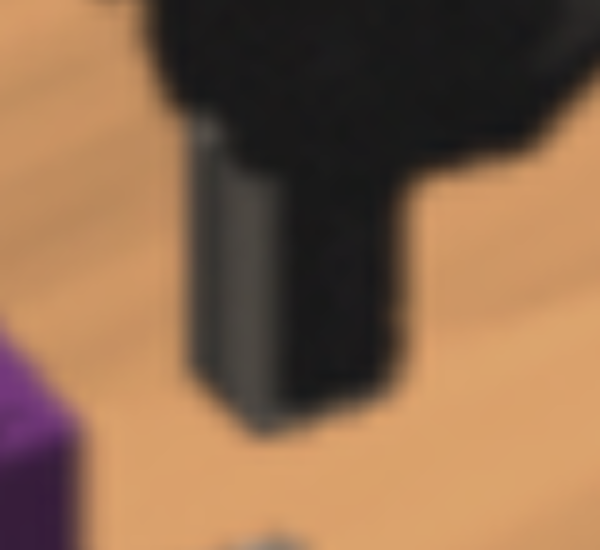

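View pics/dt.png

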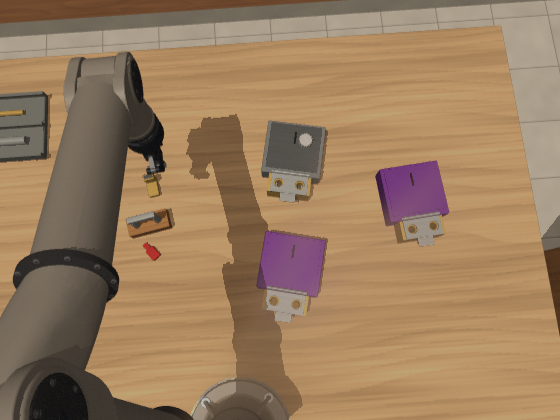

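Comparing tips with holes in the same picture: the legs (i1 x = 197, 329) sit about 9 enlarged pixels (~2.7 mm) right of where they should be over the holes (189, 317). I'll correct by about -2 mm in tool x and -1.5 mm in tool y, and go down to just above the strap.

```bash
python3 -m crank '[[-1,-1,0,0],[-2.2,-1.5,2,0],[-2.2,-1.5,6,0],[-2.2,-1.5,10,0],[-2.2,-1.5,14,0],[-2.2,-1.5,18,0],[-2.2,-1.5,21,0],[-2.2,-1.5,23,0],[-2.2,-1.5,23,0],[-2.2,-1.5,23,0]]';python3 - <<'E'
from g import *
from workcell import capture
import cv2
s=capture("scene");cv2.imwrite("pics/j0.png",s[:,:,::-1]);cv2.imwrite("pics/j1.png",cv2.resize(s[195:260,265:325,::-1],None,fx=9,fy=9,interpolation=cv2.INTER_CUBIC))
t=capture("top");cv2.imwrite("pics/j2.png",cv2.resize(t[150:210,260:330,::-1],None,fx=8,fy=8,interpolation=cv2.INTER_CUBIC))
E
```

```text
time: 13.1
ee_pos: [0.5435, -0.1551, 0.1332]
eef_rot: [-3.141, 0.0, 1.372]
contact_force: [-0.1, -0.1, -2.1]
gripper_width: 0.013
```

View pics/j1.png

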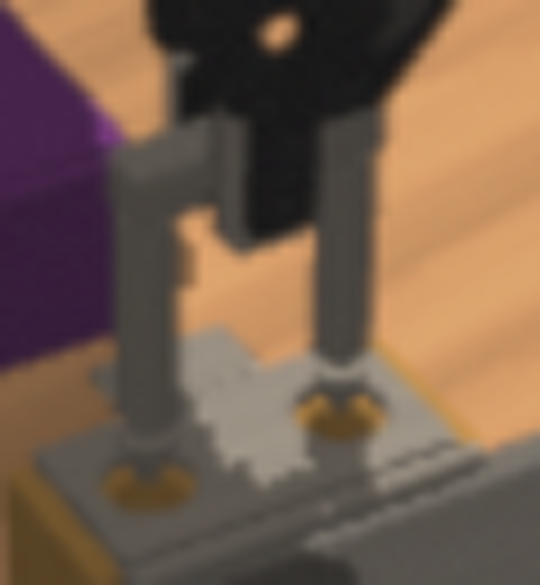

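View pics/j2.png

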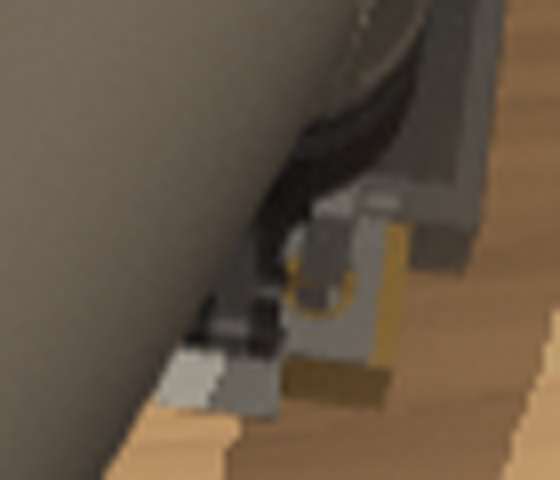

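Both tips are now over their holes: left leg x = 147 against hole 149, right leg 345 against 341. I'll lower in small steps while watching the force.

```bash
python3 -m crank '[[0,0,2,0],[0,0,4,0],[0,0,6,0],[0,0,8,0],[0,0,9,0],[0,0,10,0],[0,0,11,0],[0,0,12,0],[0,0,12,0],[0,0,12,0]]';python3 -c "
from g import *
print(sensors.read_state()['ft_torque']);a,b=lw(0,0,(.5455,-.153,-.2));to(a,b,.156,1.371)"
```

```text
time: 14.03
ee_pos: [0.5435, -0.1551, 0.1212]
eef_rot: [-3.142, -0.0, 1.372]
contact_force: [-0.3, 0.5, -2.4]
gripper_width: 0.0127
[-0.02171861 -0.00254274 -0.07588574]
from [ 0.5435 -0.1551  0.1212] [-3.1415e+00 -1.0000e-04  1.3724e+00] shift [  2.5   1.5 -34.8] turn(tool z) deg 0.1
```

```bash
python3 -m crank '[[0,0,0.5,0],[0,0,1,0],[0,0,1.5,0],[0,0,2,0],[0,0,2.5,0],[0,0,3,0],[0,0,3,0],[0,0,3,0],[0,0,3,0],[0,0,3,0]]';python3 -c "
from g import *
print(sensors.read_state()['ft_torque']);to(.5435,-.1551,.1212,1.372)"
```

```text
time: 14.87
ee_pos: [0.5436, -0.1551, 0.1183]
eef_rot: [3.141, -0.0, 1.372]
contact_force: [0.3, -0.2, -1.1]
gripper_width: 0.0129
[ 0.02224169 -0.02327509 -0.04471208]
from [ 0.5436 -0.1551  0.1183] [ 3.1415e+00 -1.0000e-04  1.3725e+00] shift [-0.  -0.1 -2.9] turn(tool z) deg 0.0
```

```bash
python3 -m crank '[[0,0,0.5,0],[0,0,1,0],[0,0,1.5,0],[0,0,2,0],[0,0,2.5,0],[0,0,3,0],[0,0,3,0],[0,0,3,0],[0,0,3,0],[0,0,3,0]]';python3 -c "
from g import *
print(sensors.read_state()['ft_torque']);to(.5435,-.1551,.1212,1.372)"
```

```text
time: 15.7
ee_pos: [0.5435, -0.1551, 0.1153]
eef_rot: [3.141, -0.0, 1.372]
contact_force: [1.0, 0.8, -1.9]
gripper_width: 0.0125
[0.00246207 0.01249212 0.0063592 ]
from [ 0.5435 -0.1551  0.1153] [ 3.1415e+00 -1.0000e-04  1.3725e+00] shift [-0.  -0.  -5.9] turn(tool z) deg 0.0
```

```bash
for i in 1 2; do python3 -m crank '[[0,0,0.5,0],[0,0,1,0],[0,0,1.5,0],[0,0,2,0],[0,0,2,0],[0,0,2,0],[0,0,2,0],[0,0,2,0],[0,0,2,0],[0,0,2,0]]'|grep -E "ee_pos|force";python3 -c "
from g import *
print(sensors.read_state()['ft_torque'])"; done
```

```text
ee_pos: [0.5435, -0.1551, 0.1133]
contact_force: [-0.2, -0.8, -0.8]
[-0.00323326 -0.02223369  0.03100005]
ee_pos: [0.5435, -0.155, 0.1113]
contact_force: [-0.3, -0.4, -1.0]
[ 0.12427618 -0.03966091 -0.00685332]
```

```bash
for i in 1 2; do python3 -m crank '[[0,0,0.5,0],[0,0,1,0],[0,0,1.5,0],[0,0,2,0],[0,0,2,0],[0,0,2,0],[0,0,2,0],[0,0,2,0],[0,0,2,0],[0,0,2,0]]'|grep -E "ee_pos|force";python3 -c "
from g import *
print(sensors.read_state()['ft_torque'])"; done
```

```text
ee_pos: [0.5438, -0.155, 0.1094]
contact_force: [0.1, 1.1, 1.3]
[ 0.30765047 -0.07580725  0.04606106]
ee_pos: [0.5439, -0.1552, 0.1079]
contact_force: [-0.1, 1.6, 5.1]
[ 0.45703375  0.0923581  -0.03140612]
```

```bash
for i in 1; do python3 -m crank '[[0,0,0.5,0],[0,0,1,0],[0,0,1,0],[0,0,1,0],[0,0,1,0],[0,0,1,0],[0,0,1,0],[0,0,1,0],[0,0,1,0],[0,0,1,0]]'|grep -E "ee_pos|force|rot";python3 -c "
from g import *
print(sensors.read_state()['ft_torque'])"; done
```

```text
ee_pos: [0.5439, -0.1554, 0.1071]
eef_rot: [3.141, -0.0, 1.372]
contact_force: [-1.5, 2.9, 6.8]
[ 0.47899588  0.2110389  -0.01107023]
```

The side force (-1.5, +2.9) N shows slight wall contact. I'll nudge towards +y and -x to centre.

```bash
for i in 1; do python3 -m crank '[[0.5,-0.3,0,0],[0.5,-0.3,0,0],[0.5,-0.3,0,0],[0.5,-0.3,0,0],[0.5,-0.3,0,0],[0.5,-0.3,0,0],[0.5,-0.3,0,0],[0.5,-0.3,0,0],[0.5,-0.3,0,0],[0.5,-0.3,0,0]]'|grep -E "ee_pos|force|rot";python3 -c "
from g import *
print(sensors.read_state()['ft_torque'])"; done
```

```text
ee_pos: [0.5439, -0.1552, 0.1071]
eef_rot: [3.14, 0.0, 1.372]
contact_force: [-0.4, -0.4, 6.1]
[0.32335596 0.10173935 0.01030178]
```

```bash
for i in 1 2; do python3 -m crank '[[0.1,0,0.3,0],[0.2,0,0.6,0],[0.2,0,1,0],[0.2,0,1,0],[0.2,0,1,0],[0.2,0,1,0],[0.2,0,1,0],[0.2,0,1,0],[0.2,0,1,0],[0.2,0,1,0]]'|grep -E "ee_pos|force|rot";python3 -c "
from g import *
print(sensors.read_state()['ft_torque'])"; done
```

```text
ee_pos: [0.5439, -0.1551, 0.1063]
eef_rot: [3.14, 0.0, 1.372]
contact_force: [-1.9, 0.9, 6.5]
[ 0.27890027  0.15113083 -0.042836  ]
ee_pos: [0.544, -0.1551, 0.1054]
eef_rot: [3.14, 0.0, 1.372]
contact_force: [-1.1, 0.5, 7.9]
[ 0.24507465  0.27680301 -0.03130531]
```

```bash
for i in 1 2; do python3 -m crank '[[0.1,-0.1,0.3,0],[0.1,-0.2,0.6,0],[0.1,-0.2,1,0],[0.1,-0.2,1,0],[0.1,-0.2,1,0],[0.1,-0.2,1,0],[0.1,-0.2,1,0],[0.1,-0.2,1,0],[0.1,-0.2,1,0],[0.1,-0.2,1,0]]'|grep -E "ee_pos|force|rot";python3 -c "
from g import *
print(sensors.read_state()['ft_torque'])"; done
```

```text
ee_pos: [0.544, -0.155, 0.1045]
eef_rot: [3.139, 0.0, 1.372]
contact_force: [-0.6, 2.1, 9.0]
[ 0.19962927  0.23813047 -0.04817731]
ee_pos: [0.544, -0.1549, 0.1036]
eef_rot: [3.139, 0.0, 1.372]
contact_force: [-0.8, 1.0, 9.1]
[0.23730456 0.22093153 0.00263469]
```

```bash
for i in 1 2; do python3 -m crank '[[0.1,-0.1,0.3,0],[0.1,-0.1,0.6,0],[0.1,-0.1,1,0],[0.1,-0.1,1,0],[0.1,-0.1,1,0],[0.1,-0.1,1,0],[0.1,-0.1,1,0],[0.1,-0.1,1,0],[0.1,-0.1,1,0],[0.1,-0.1,1,0]]'|grep -E "ee_pos|force|rot";python3 -c "
from g import *
print(sensors.read_state()['ft_torque'])"; done
```

```text
ee_pos: [0.5439, -0.155, 0.1027]
eef_rot: [3.139, 0.001, 1.372]
contact_force: [-1.2, 1.1, 8.8]
[ 0.19025406  0.30532828 -0.05939372]
ee_pos: [0.5439, -0.1549, 0.1018]
eef_rot: [3.139, 0.001, 1.372]
contact_force: [-1.0, 0.4, 9.5]
[ 0.20500928  0.21724381 -0.019153  ]
```

```bash
for i in 1; do python3 -m crank '[[0,-0.1,0.3,0],[0,-0.1,0.6,0],[0,-0.1,1,0],[0,-0.1,1,0],[0,-0.1,1,0],[0,-0.1,1,0],[0,-0.1,1,0],[0,-0.1,1,0],[0,-0.1,1,0],[0,-0.1,1,0]]'|grep -E "ee_pos|force|rot";python3 -c "
from g import *
print(sensors.read_state()['ft_torque'])"; done
```

```text
ee_pos: [0.5425, -0.1539, 0.0985]
eef_rot: [-3.141, 0.001, 1.372]
contact_force: [3.0, -2.7, -10.0]
[-0.51471309 -0.95637285 -0.04801681]
```

```bash
for i in 1; do python3 -m crank '[[0,-0.1,0.3,0],[0,-0.1,0.6,0],[0,-0.1,1,0],[0,-0.1,1,0],[0,-0.1,1,0],[0,-0.1,1,0],[0,-0.1,1,0],[0,-0.1,1,0],[0,-0.1,1,0],[0,-0.1,1,0]]'|grep -E "ee_pos|force|rot";python3 -c "
from g import *
print(sensors.read_state()['ft_torque'])"; done
```

```text
ee_pos: [0.5426, -0.1539, 0.0984]
eef_rot: [3.142, 0.0, 1.372]
contact_force: [2.2, -3.0, -5.5]
[-0.77602971 -0.45038228 -0.09572027]
```

The force went from +9.5 N to negative with a 3 mm drop: the click. I'll recentre, hold, and check with a slight upward pull.

```bash
python3 -m crank '[[-0.4,0.4,0,0],[-0.4,0.4,0,0],[-0.4,0.4,0,0],[-0.4,0.4,0,0],[-0.4,0.4,0,0],[-0.4,0.4,0,0],[-0.4,0.4,0,0],[-0.4,0.4,0,0],[-0.4,0.4,0,0],[-0.4,0.4,0,0]]'|grep -E "ee_pos|force|rot";python3 -c "
from g import *
print(sensors.read_state()['ft_torque'])"
python3 -m crank '[[0,0,-0.3,0],[0,0,-0.6,0],[0,0,-0.9,0],[0,0,-0.9,0],[0,0,-0.9,0],[0,0,-0.9,0],[0,0,-0.9,0],[0,0,-0.9,0],[0,0,-0.9,0],[0,0,-0.9,0]]'|grep -E "ee_pos|force|rot";python3 -c "
from g import *
print(sensors.read_state()['ft_torque'])"
```

```text
ee_pos: [0.5429, -0.1538, 0.0982]
eef_rot: [-3.141, -0.0, 1.373]
contact_force: [0.5, -2.5, -3.6]
[-0.51634586 -0.0730107   0.00758091]
ee_pos: [0.5427, -0.1538, 0.0987]
eef_rot: [-3.141, -0.0, 1.373]
contact_force: [2.6, -2.4, -16.5]
[-0.67264895 -0.78887236 -0.086591  ]
```

```bash
python3 -m crank '[[-0.1,0.1,0.3,0],[-0.2,0.2,0.6,0],[-0.3,0.2,0.9,0],[-0.3,0.2,1.2,0],[-0.3,0.2,1.5,0],[-0.3,0.2,1.7,0],[-0.3,0.2,1.7,0],[-0.3,0.2,1.7,0],[-0.3,0.2,1.7,0],[-0.3,0.2,1.7,0]]'|grep -E "ee_pos|force|rot";python3 -c "
from g import *
print(sensors.read_state()['ft_torque'])"
```

```text
ee_pos: [0.5439, -0.1546, 0.0982]
eef_rot: [3.14, -0.0, 1.373]
contact_force: [0.6, -0.4, -1.1]
[ 0.02755758  0.05550419 -0.04202354]
```

```bash
python3 -m crank '[[0,0,0.2,0],[0,0,0.4,0],[0,0,0.6,0],[0,0,0.8,0],[0,0,0.8,0],[0,0,0.8,0],[0,0,0.8,0],[0,0,0.8,0],[0,0,0.8,0],[0,0,0.8,0]]'|grep -E "ee_pos|force|rot";python3 - <<'E'
from g import *
from workcell import capture
import cv2
print(sensors.read_state()['ft_torque'])
s=capture("scene");cv2.imwrite("pics/k1.png",cv2.resize(s[195:260,265:325,::-1],None,fx=9,fy=9,interpolation=cv2.INTER_CUBIC))
E
```

```text
ee_pos: [0.5432, -0.1544, 0.0967]
eef_rot: [3.142, -0.0, 1.373]
contact_force: [0.5, 0.2, -2.2]
[ 0.03204543 -0.02825742  0.0217431 ]
```

View pics/k1.png

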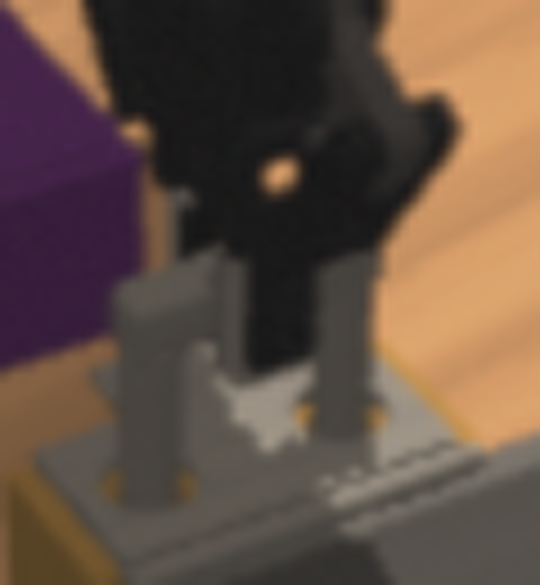

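Both legs stand through the strap into the lock. The shackle is free within the play, with only its weight on the tool, and it held against a 16 N upward pull. I'll release and retreat.

```bash
python3 -m crank '[[0,0,0,0],[0,0,0,0],[0,0,0,0],[0,0,0,0],[0,0,0,0],[0,0,0,0],[0,0,0,0],[0,0,0,0],[0,0,0,0],[0,0,0,0]]' 0.4|grep -E "ee_pos|force|width"
python3 -m crank '[[0,0,-5,0],[0,0,-10,0],[0,0,-20,0],[0,0,-40,0],[0,0,-60,0],[0,0,-80,0],[0,0,-100,0],[30,0,-110,0],[60,0,-110,0],[90,0,-110,0]]'
python3 -m crank '[[40,0,0,0],[80,0,0,0],[120,0,0,0],[150,0,0,0],[150,0,0,0],[150,0,0,0],[150,0,0,0],[150,0,0,0],[150,0,0,0],[150,0,0,0]]'
python3 - <<'E'
from workcell import capture
import cv2
s=capture("scene");cv2.imwrite("pics/l1.png",cv2.resize(s[180:300,250:370,::-1],None,fx=5,fy=5,interpolation=cv2.INTER_CUBIC))
t=capture("top");cv2.imwrite("pics/l2.png",cv2.resize(t[115:205,255:335,::-1],None,fx=6,fy=6,interpolation=cv2.INTER_CUBIC));cv2.imwrite("pics/l3.png",t[:,:,::-1])
E
```

```text
ee_pos: [0.5432, -0.1544, 0.0967]
contact_force: [-0.0, -0.8, -0.6]
gripper_width: 0.0345
time: 32.42
ee_pos: [0.5618, -0.0659, 0.209]
eef_rot: [3.138, -0.001, 1.37]
contact_force: [0.3, 0.6, 0.3]
gripper_width: 0.0341
time: 33.25
ee_pos: [0.5904, 0.0792, 0.207]
eef_rot: [3.141, -0.0, 1.37]
contact_force: [0.9, 0.3, 0.2]
gripper_width: 0.0341
```

View pics/l1.png

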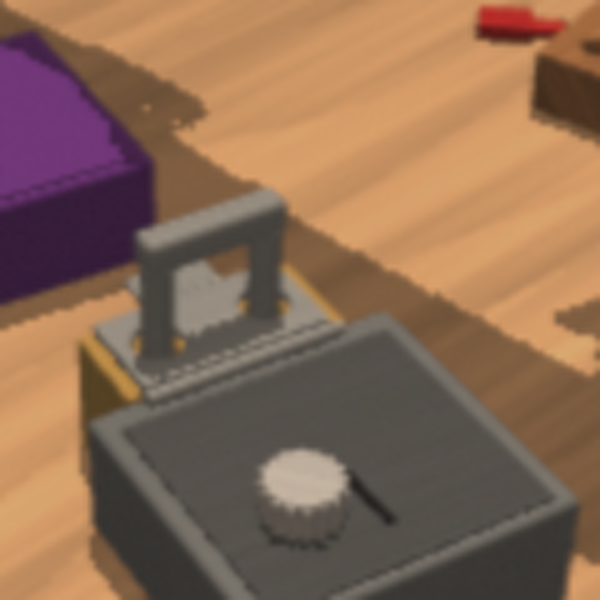

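View pics/l2.png

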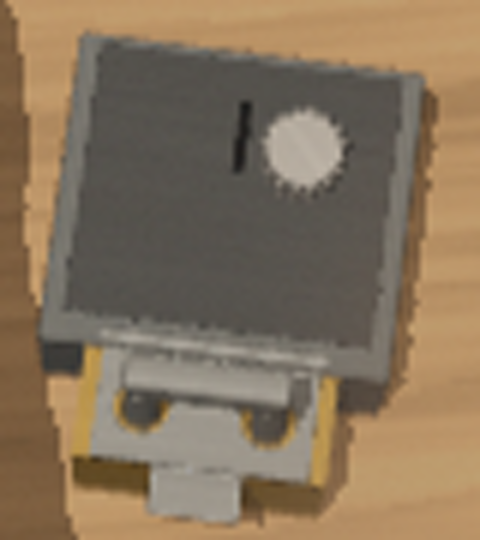

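The shackle stands upright in both holes, bow at l1 (210,220). The strap is flat, the knob is unmoved, and nothing touches the robot. I'll hand the job in.

```bash
python3 -c "
from workcell import sign_off; print(sign_off())"
```

```text
the job is handed in; nothing more can be done
None
```

The job was handed in at about 33 s of the 72 s allowed; sign-off gives no verdict.

- **What I did:** I folded the hasp strap flat, then moved the shackle from its rest into the lock. I pressed it down in 1 mm steps with at most about 10 N read, until it dropped 3 mm at the click, and then let go.
- **Strap check:** The fingertips stopped on the strap at z = 60 mm with 14 N, which matches it lying flat. The later pictures show it flat too.
- **Lock check:** After the click the shackle held against a 16 N upward pull and moved freely within the play, with no force beyond its own weight.
- **Final pictures:** The shackle stands upright in both holes and the gripper is clear of it. The knob has not moved. The red key showed no change in the last picture; I did not measure the chute elbow.
- **What disagreed:** The camera positions and the arm's own position differed by about 3 mm. I corrected this by lining up the leg tips with the holes in the scene picture, then by centring on the side forces.
- **Not seen directly:** The pawls are hidden, so that both clicked is inferred from the force drop, the free play and the hold.

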